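Latch the blue split mould shut

ROBOT

A 6-joint arm with a two-finger parallel gripper is mounted at the origin on a cart in front of the work surface, level with it; the furniture and walls round the work are solid. World frame = base frame: x ahead of the robot, y to its left, z up, the work surface at z = 0. Lengths are in m, angles in rad, forces in N, time in s.
With the tool pointing down it reaches from about 0.35 to 0.725 m from the base axis. Payload 6 kg.
Tool frame: the origin (TCP) lies at the very end of the fingers, on their centre line; the grasp point (between the pads) lies arm.grip_point_offset behind it (arm.grip_point_offset is the distance from the TCP to the grasp point, in m); z points along the fingers, y is the line along which they close (so a half turn about z gives the same grasp; the last joint's range is limited). The gripper opens to 85 mm and grips with 20 to 120 N. Pads are 22 mm wide; open, the fingers measure 114 mm over their backs; the gripper's body (76 mm by 85 mm) begins 54 mm behind the grasp point. The pads swing forward as they close: fully open they stand 13 mm farther back than shut.
Start: joints at [-0.912, 0.04, 0.085, 0, -1.615, -0.334], TCP at [0.191, -0.569, 0.231] pointing down, gripper open.
Joint ranges: [-2.56, 2.56], [-1.29, 2.01], [-1.08, 1.49], [-3.29, 1.98], [-2.81, -0.18], [-2.99, 2.99]. Speed limits (rad/s): [2.57, 2.57, 3.01, 3.14, 3.14, 3.14].

INTERFACE

Orientations are given as a unit quaternion [x, y, z, w].
In Python, from bench import monitor, imaging, arm gives the robot as it stands.
- The arm moves only by the tool apply_moves, never from a script. Its argument "plan" is a list of rows, each an object with "slide": the shift along the tool's x, y, z in units of 40 mm (1.0 is 40 mm), a list of three; "roll": the turn about the tool's z in units of 5 degrees (1.0 is 5 degrees); "gripper": the opening, from -1 (shut) to 1 (fully open), so that 0 is half open. In form: [{"slide": [x, y, z], "roll": roll, "gripper": gripper}, ...]. A call has 1 to 8 rows; each row shifts and turns the commanded pose from where the row before left it, along the tool's axes as they then stand; what a row does not reach is not made up. A row lasts 1/12 s, in which the tool goes at most 41.7 mm and 7.16 degrees, less where a joint would pass 70% of its speed; a pose out of reach is approached as far as the arm can. A call is refused whole if a number of a shift passes 1 or a number of a turn 1, either way. A call with a gripper value outside its range is refused whole. The fingers move at their own pace and stop on an object; "newtons" is the grip in N (left out, the last holds). Time passes only in rows, so rows that do not move let the fingers close. It gives the time, the measured TCP pose, the force, the opening and the grip force at its end, in the units of the state.
- monitor.get_obs(): the state, without advancing time (a new reading comes with each control period).
- imaging.read_camera(name): name is "side" or "top"; returns a dict with "pixels" (384x512x3 uint8, red, green, blue), "fovy" (degrees; the focal length in pixels is half the picture's height over the tangent of half this angle, whatever the lens; pixels are square), "cx", "cy" (the principal point, pixels), "extrinsics" (4x4, takes a point from camera to world coordinates). Camera axes: x right, y up, looking along -z (the intrinsics and any distortion apply to the point x, -y, -z); pixel columns grow to the right and rows downward; lengths in m; the calibration is good to about 2 mm. A picture is of the moment at which its call begins. There is no depth.
- arm.sign_off(): hands the job in; it is judged then, once.
The state is a dict: "t": time; "qpos": joint angles; "dq": joint speeds; "tau": joint torques, N m; "ee_pos": TCP position; "tool_rot": TCP orientation; "ft_force": force on the tool from outside, world axes, zero at the start; "torque": the same for the moment, N m; "opening": opening from 0.0 (shut) to 1.0 (fully open); "finger_force": force on a finger pad.
Only numpy, scipy, OpenCV 4.12 (cv2) and the standard library are available. Lean on these libraries where they do the work, as an engineer would, in place of code of your own. Each camera call takes 0.05 s, during which the arm holds its last target. There are 200 camera calls.

TASK

Close the blue split casting mould: tip its upright steel latch loop over so that its hook drops behind the brass keeper bar on the sliding half, then press the lever over and down past centre until it lies flat, draws the halves together and stays. Leave the latch of the red mould open as it is.

Things in the scene. Friction and masses are not known exactly. Their poses are not given: they have to be found in the camera images.
- blue_mould: Blue two-part mould on a steel base plate (185x96 mm), fixed to the bench. Origin: underside, at the parting line, midway across. x runs from the fixed half (lever side, x -90 to 0 mm) to the sliding half (keeper side, 68 mm long), z up. Both halves 84 mm wide, tops 38 mm above the bench; the draw latch lies on top along y = 0. A red mould of the same make stands at least 0.2 m away
- blue_lever (a joint): Latch lever angle (rad) about a cross axis at x -20, z 54 mm of the mould. 0 = flat, tip to the mould's -x, top face at z 58 mm; 1.57 = upright. Starts 1.3 to 1.5, held by light friction. 58 mm long, 14 wide, 8 thick; outer 26 mm a black paddle 24 wide. Push its upper part to -x and down to shut it: under 5 N near the tip; past centre it stays
- blue_loop (a joint): Angle of the steel latch loop relative to the lever (rad); its pin sits on the lever 22 mm from the pivot. Elevation above the mould's +x = this minus blue_lever. Starts at its end stop, about 3.3: leaning back 10 to 30 degrees past upright. Swings freely: pushed past upright to +x it falls in under a second and hooks the keeper, if the lever is still upright. About 0 when latched
- blue_slide (a joint): Gap between the halves of the blue mould (m). 0 = touching; starts at about 0.005, pushed open by a springy gasket; about 0.001 when latched
- blue_loop_end (a point): Middle of the outer end of the blue mould's loop, about 155 mm above the bench at the start. The loop is 85 mm long from its pin to here; its outer 30 mm is a plate 40 mm wide and 4 thick, with a 10 mm hook at the end. At the start this plate stands wholly above the lever's tip (plate from about 127 mm up, lever tip at most 115 mm), so it can be pushed from behind over the lever
- blue_lever_tip (a point): Tip of the blue mould's lever, middle of its end face
- blue_hook (a point): Inner side of the tip of the blue loop's hook, 10 mm below the loop's plate when the loop lies flat
- blue_keeper (a point): Centre of the blue mould's keeper: a brass bar, 8 mm diameter, 36 mm long, across the sliding half, 46 mm above the bench, at x about 42 mm of the mould while the gap is open. Axes as the mould's. Hooked means that blue_hook lies on its far (+x) side and not above it
- red_lever (a joint): Lever of the red mould, same kind as the blue one's; starts at 1.3 to 1.5 and is to be left there
- red_loop (a joint): Loop of the red mould, same kind as the blue one's; starts leaning back (about 3.3) and is to be left there

How it is judged:
By the outcome, as a careful person would: the job done as asked, in the order asked, and still so for the second after the job is handed in, with the robot touching nothing.
It also fails if it takes over 38 s, if anything falls off the work surface, if the arm or the gripper's body presses on something with over 40 N, if the wrist force passes 120 N, or if a joint passes its speed limit or range.

## Working session

There is one attempt and no reset: what is moved stays moved. The work goes in short steps, Python scripts to look and compute and a tool call to move; the robot and the scene stay as the last step left them, time stands still between calls to the robot, and variables do not carry over. Pictures are saved under pics/ and viewed, at most 10 in all, crops included, and the job is handed in when it is done.

Besides the shell and the picture viewer there is one more tool, called after "Call:" as name(argument=value, ...) on one line, values as JSON. apply_moves: Moves the arm, as the interface text tells. Its arguments: {"type":"object","properties":{"plan":{"type":"array","items":{"type":"object","properties":{"slide":{"type":"array","items":{"type":"number"}},"roll":{"type":"number"},"gripper":{"type":"number"}}}},"newtons":{"type":"number"}},"required":["plan"]}

```bash
mkdir -p pics
cat > h.py <<'E'
import numpy as np, cv2
from bench import monitor, imaging, arm
def cam(n,save=None):
    c=imaging.read_camera(n)
    if save: cv2.imwrite('pics/'+save,c['pixels'][:,:,::-1])
    return c
def ray(c,u,v):
    f=192/np.tan(np.radians(c['fovy'])/2);E=np.array(c['extrinsics'])
    d=E[:3,:3]@np.array([(u-c['cx'])/f,-(v-c['cy'])/f,-1]);return E[:3,3],d/np.linalg.norm(d)
def onz(c,u,v,z):
    o,d=ray(c,u,v);return o+d*(z-o[2])/d[2]
def proj(c,p):
    f=192/np.tan(np.radians(c['fovy'])/2);E=np.array(c['extrinsics'])
    q=E[:3,:3].T@(np.array(p)-E[:3,3]);return c['cx']-f*q[0]/q[2],c['cy']+f*q[1]/q[2]
E
python3 - <<'E'
from h import *
for n in('top','side'):
    c=cam(n,n+'0.png');print(n,{k:(np.round(v,3).tolist() if k!='pixels' else 0) for k,v in c.items()})
    h=cv2.cvtColor(c['pixels'],cv2.COLOR_RGB2HSV)
    m=cv2.inRange(h,(95,90,40),(130,255,255))
    for k in cv2.findContours(m,cv2.RETR_EXTERNAL,cv2.CHAIN_APPROX_SIMPLE)[0]:
        if cv2.contourArea(k)>100: print(cv2.contourArea(k),np.round(cv2.boxPoints(cv2.minAreaRect(k))).tolist())
o=monitor.get_obs();print({k:np.round(v,3).tolist() for k,v in o.items()})
E
```

```text
top {'pixels': 0, 'fovy': 46.808, 'cx': 253.863, 'cy': 186.212, 'extrinsics': [[-0.006, 0.981, -0.196, 0.351], [-1.0, -0.006, 0.005, 0.111], [0.004, 0.196, 0.981, 0.961], [0.0, 0.0, 0.0, 1.0]]}
195.5 [[165.0, 371.0], [228.0, 371.0], [228.0, 383.0], [165.0, 383.0]]
2111.5 [[285.0, 165.0], [324.0, 157.0], [338.0, 233.0], [299.0, 241.0]]
side {'pixels': 0, 'fovy': 44.823, 'cx': 259.742, 'cy': 188.744, 'extrinsics': [[-0.917, 0.255, -0.308, 0.288], [-0.399, -0.622, 0.674, 0.694], [-0.02, 0.741, 0.672, 0.638], [0.0, 0.0, 0.0, 1.0]]}
1707.0 [[261.0, 178.0], [266.0, 143.0], [347.0, 155.0], [341.0, 191.0]]
{'t': 0.1, 'qpos': [-0.912, 0.041, 0.084, -0.0, -1.616, -0.334], 'dq': [-0.002, -0.003, 0.004, 0.001, -0.001, -0.002], 'tau': [-0.007, -36.935, 34.828, 6.952, -0.005, -0.0], 'ee_pos': [0.191, -0.568, 0.23], 'tool_rot': [-0.162, 0.987, 0.001, -0.0], 'ft_force': [-0.257, 0.0, 0.531], 'torque': [-0.01, 0.003, -0.012], 'finger_force': 0.0, 'opening': 1.002}
```

View pics/top0.png

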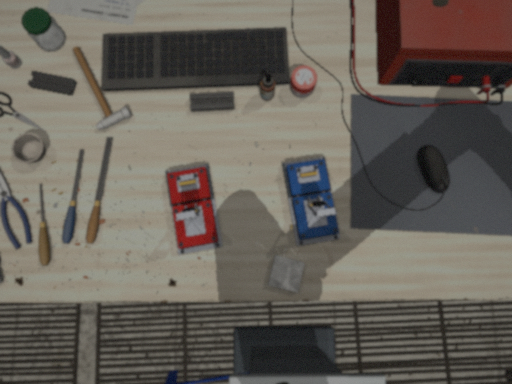

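View pics/side0.png

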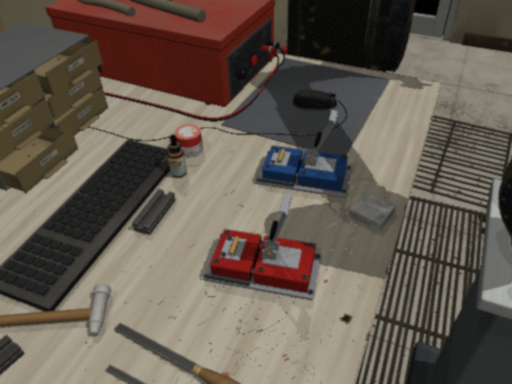

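Both views show the blue mould at the right. In the top view it covers about (285..338, 157..241), with the keeper at about (308,175) on the far half and the lever and loop near (318,212). So mould +x points away from the robot. The red mould is to its left.

Run:
```python
from h import *
c=cam('top');s=cam('side')
P=[onz(c,u,v,.038) for u,v in[(285,165),(324,157),(338,233),(299,241)]]
print(np.round(P,4).tolist())
print('lens',[np.linalg.norm(P[i]-P[(i+1)%4]).round(4) for i in range(4)])
# brass
a=c['pixels'][150:250,275:355,::-1];b=s['pixels'][95:200,250:360,::-1]
A=cv2.resize(a,(400,500),interpolation=cv2.INTER_CUBIC);B=cv2.resize(b,None,fx=3.6,fy=3.6,interpolation=cv2.INTER_CUBIC)
o=np.zeros((500,400+B.shape[1],3),np.uint8);o[:,:400]=A;o[:B.shape[0],400:]=B
cv2.imwrite('pics/z0.png',o)
hsv=cv2.cvtColor(s['pixels'],cv2.COLOR_RGB2HSV)
for n,cc in(('top',c),('side',s)):
    f=192/np.tan(np.radians(cc['fovy'])/2);print(n,f)
```

```text
[[0.5815, 0.0395, 0.038], [0.5988, -0.0448, 0.038], [0.4353, -0.0678, 0.038], [0.4192, 0.0138, 0.038]]
lens [np.float64(0.0861), np.float64(0.1651), np.float64(0.0832), np.float64(0.1643)]
top 443.5989270315054
side 465.5606938710478
```

View pics/z0.png

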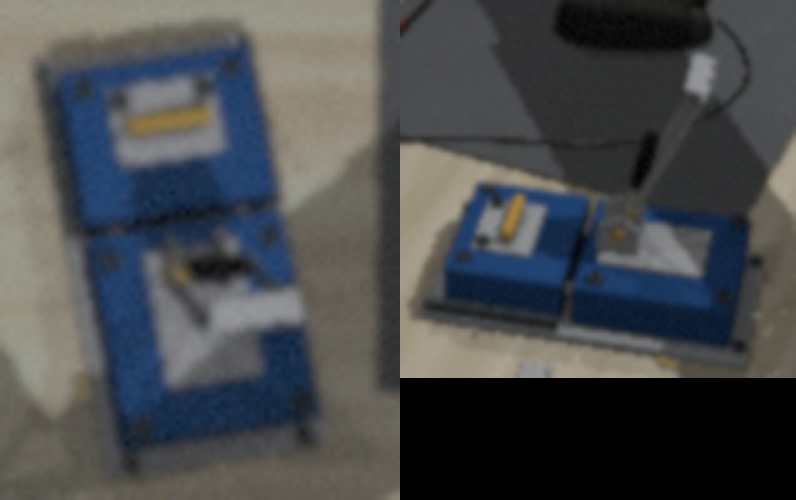

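The crop shows the keeper ends at about (300.4,176) and (316.6,173) in the top image. The parting line runs (293.4,196) to (330,189). The loop plate centre is about (326,211.6) in the top view and (334,116) in the side view. The loop leans towards the robot (mould -x).

```bash
cat >> h.py <<'E'
def tri(c,a,s,b):
    o1,d1=ray(c,*a);o2,d2=ray(s,*b)
    k=np.linalg.lstsq(np.array([d1,-d2]).T,o2-o1,rcond=None)[0]
    p,q=o1+k[0]*d1,o2+k[1]*d2;return (p+q)/2,np.linalg.norm(p-q)
E
python3 - <<'E'
from h import *
c=cam('top');s=cam('side')
g=lambda x,y:(x/5+275-.4,y/5+150-.4)
r=lambda x,y:((x-400)/3.6+250-.36,y/3.6+95-.36)
k1=onz(c,*g(127,130),.048);k2=onz(c,*g(208,115),.048);print('keeper',k1,k2,np.linalg.norm(k1-k2),(k1+k2)/2, np.degrees(np.arctan2(k1[0]-k2[0],k1[1]-k2[1])))
print('keeper tri',tri(c,g(168,122),s,r(513,216)))
p1=onz(c,*g(92,230),.038);p2=onz(c,*g(275,195),.038);print('part',p1,p2,(p1+p2)/2)
print('plate',tri(c,g(258,308),s,r(702,77)))
print('bolts',[onz(c,*g(*q),.04) for q in((85,90),(232,66),(142,428),(302,400))])
E
```

```text
keeper [0.5557861 0.0091107 0.048    ] [ 0.56208819 -0.02531663  0.048     ] 0.03499938198079798 [ 0.55893714 -0.00810296  0.048     ] -10.373418116816172
keeper tri (array([ 0.55922186, -0.00823332,  0.0483561 ]), np.float64(0.00030521384917446694))
part [0.51479059 0.02396538 0.038     ] [ 0.52941595 -0.05406542  0.038     ] [ 0.52210327 -0.01505002  0.038     ]
plate (array([ 0.46373869, -0.0253397 ,  0.15499824]), np.float64(0.0017111159971757823))
bolts [array([0.57519742, 0.02570013, 0.04      ]), array([ 0.58541542, -0.03753022,  0.04      ]), array([0.43096084, 0.00540248, 0.04      ]), array([ 0.44216295, -0.06146524,  0.04      ])]
```

Call:
apply_moves(plan=[{"slide": [0, 0, 0], "roll": 0.94, "gripper": -1}, {"slide": [0, 0, 0], "roll": 0.94, "gripper": -1}, {"slide": [-0.48, 0.77, 0], "roll": 0, "gripper": -1}, {"slide": [-0.48, 0.77, 0], "roll": 0, "gripper": -1}, {"slide": [-0.48, 0.77, 0], "roll": 0, "gripper": -1}, {"slide": [-0.48, 0.77, 0], "roll": 0, "gripper": -1}, {"slide": [-0.48, 0.77, 0], "roll": 0, "gripper": -1}, {"slide": [-0.48, 0.77, 0], "roll": 0, "gripper": -1}])

```text
t: 0.97
ee_pos: [0.2757, -0.3662, 0.2312]
tool_rot: [-0.08, 0.997, 0.0, 0.0]
ft_force: [1.0, -0.1, 0.2]
opening: 0.002
finger_force: 0.0
```

Call:
apply_moves(plan=[{"slide": [-0.48, 0.77, 0], "roll": 0, "gripper": -1}, {"slide": [-0.48, 0.77, 0], "roll": 0, "gripper": -1}, {"slide": [-0.48, 0.77, 0], "roll": 0, "gripper": -1}, {"slide": [-0.48, 0.77, 0], "roll": 0, "gripper": -1}, {"slide": [-0.48, 0.77, 0], "roll": 0, "gripper": -1}, {"slide": [-0.4, 0.77, 0], "roll": 0, "gripper": -1}, {"slide": [0, 0, 0], "roll": 0, "gripper": -1}, {"slide": [0, 0, 0], "roll": 0, "gripper": -1}])

```text
t: 1.63
ee_pos: [0.3572, -0.1658, 0.2315]
tool_rot: [-0.083, 0.997, 0.0, 0.0]
ft_force: [0.2, 0.2, -0.6]
opening: 0.001
finger_force: 0.0
```

Call:
apply_moves(plan=[{"slide": [-0.39, 0.62, 0], "roll": 0, "gripper": -1}, {"slide": [-0.39, 0.62, 0], "roll": 0, "gripper": -1}, {"slide": [-0.39, 0.62, 0], "roll": 0, "gripper": -1}, {"slide": [-0.39, 0.62, 0], "roll": 0, "gripper": -1}, {"slide": [-0.38, 0.6, 0], "roll": 0, "gripper": -1}, {"slide": [0, 0, 0.4], "roll": 0, "gripper": -1}, {"slide": [0, 0, 0.4], "roll": 0, "gripper": -1}, {"slide": [0, 0, 0], "roll": 0, "gripper": -1}])

```text
t: 2.3
ee_pos: [0.4124, -0.034, 0.1961]
tool_rot: [-0.08, 0.997, -0.0, -0.003]
ft_force: [-0.6, 0.5, -0.5]
opening: 0.004
finger_force: 0.0
```

Call:
apply_moves(plan=[{"slide": [0, 0, 0.4], "roll": 0, "gripper": -1}, {"slide": [0, 0, 0.4], "roll": 0, "gripper": -1}, {"slide": [0, 0, 0.4], "roll": 0, "gripper": -1}, {"slide": [0, 0, 0.36], "roll": 0, "gripper": -1}, {"slide": [0, 0, 0], "roll": 0, "gripper": -1}, {"slide": [0, 0, 0], "roll": 0, "gripper": -1}])

```text
t: 2.8
ee_pos: [0.4134, -0.0345, 0.1375]
tool_rot: [-0.079, 0.997, -0.0, -0.0]
ft_force: [0.2, 0.0, 0.3]
opening: -0.001
finger_force: 0.0
```

```bash
cat > z.py <<'E'
from h import *
import sys
c=cam('top');s=cam('side')
a=c['pixels'][120:250,265:365,::-1];b=s['pixels'][75:200,250:365,::-1]
A=cv2.resize(a,(400,520),interpolation=cv2.INTER_CUBIC);B=cv2.resize(b,None,fx=3.4,fy=3.4,interpolation=cv2.INTER_CUBIC)
o=np.zeros((520,400+B.shape[1],3),np.uint8);o[:,:400]=A;o[:B.shape[0],400:]=B
cv2.imwrite('pics/'+sys.argv[1],o);print(monitor.get_obs()['ee_pos'],monitor.get_obs()['t'])
E
python3 z.py z1.png
```

```text
[ 0.41407102 -0.03395421  0.1385693 ] 2.9
```

View pics/z1.png

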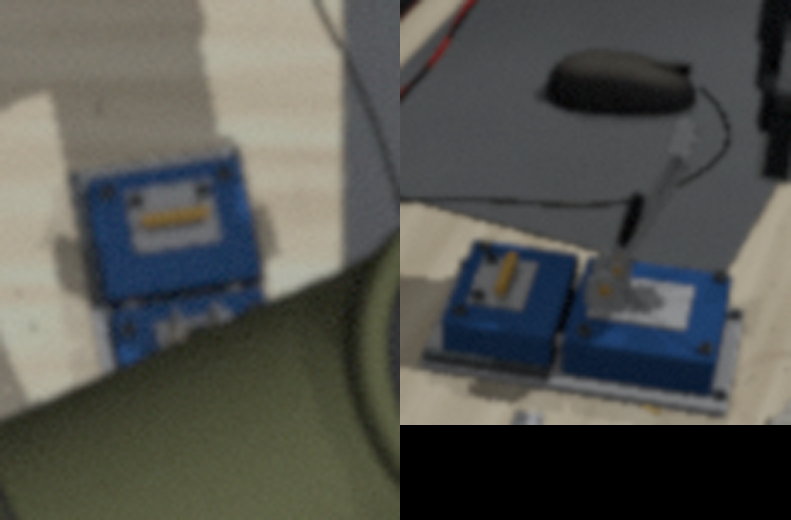

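The finger stands clear behind the loop plate: in the side crop its edge is at about (770,175) and the plate is at (685,135). I'll now push to mould +x.

Call:
apply_moves(plan=[{"slide": [0, 0, 0.2], "roll": 0, "gripper": -1}, {"slide": [-0.25, 0, 0], "roll": 0, "gripper": -1}, {"slide": [-0.25, 0, 0], "roll": 0, "gripper": -1}, {"slide": [-0.2, 0, 0], "roll": 0, "gripper": -1}, {"slide": [-0.2, 0, 0], "roll": 0, "gripper": -1}, {"slide": [-0.2, 0, 0], "roll": 0, "gripper": -1}, {"slide": [-0.2, 0, 0], "roll": 0, "gripper": -1}, {"slide": [-0.2, 0, 0], "roll": 0, "gripper": -1}])

```text
t: 3.57
ee_pos: [0.4735, -0.0236, 0.1289]
tool_rot: [-0.08, 0.997, 0.0, -0.0]
ft_force: [-0.1, 0.3, -0.1]
opening: 0.005
finger_force: 0.0
```

Call:
apply_moves(plan=[{"slide": [-0.2, 0, 0], "roll": 0, "gripper": -1}, {"slide": [-0.2, 0, 0], "roll": 0, "gripper": -1}, {"slide": [-0.2, 0, 0], "roll": 0, "gripper": -1}, {"slide": [-0.2, 0, 0], "roll": 0, "gripper": -1}, {"slide": [0, 0, 0], "roll": 0, "gripper": -1}, {"slide": [0, 0, 0], "roll": 0, "gripper": -1}])

```text
t: 4.07
ee_pos: [0.5044, -0.0187, 0.1286]
tool_rot: [-0.08, 0.997, -0.0, -0.0]
ft_force: [-0.4, 0.3, 0.1]
opening: 0.0
finger_force: 0.0
```

```bash
python3 z.py z2.png
```

```text
[ 0.50412184 -0.01868473  0.12882776] 4.1667
```

View pics/z2.png

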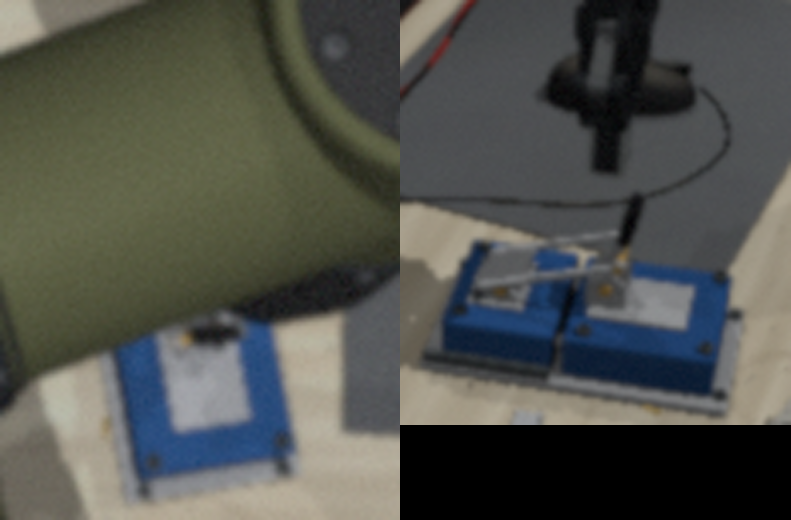

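The side crop shows the loop lying over the keeper, with its plate at about (505,270). The lever is still upright at (632,215). Next I'll move to the keeper side of the lever and lower the finger beside it.

Call:
apply_moves(plan=[{"slide": [-0.3, 0, 0], "roll": 0, "gripper": -1}, {"slide": [-0.3, 0, 0], "roll": 0, "gripper": -1}, {"slide": [0, 0, 0], "roll": 0, "gripper": -1}, {"slide": [0, 0, 0.25], "roll": 0, "gripper": -1}, {"slide": [0, 0, 0.25], "roll": 0, "gripper": -1}, {"slide": [0, 0, 0.2], "roll": 0, "gripper": -1}, {"slide": [0, 0, 0], "roll": 0, "gripper": -1}, {"slide": [0, 0, 0], "roll": 0, "gripper": -1}])

```text
t: 4.83
ee_pos: [0.5272, -0.015, 0.1]
tool_rot: [-0.08, 0.997, -0.0, -0.001]
ft_force: [-0.7, 0.3, 1.0]
opening: 0.002
finger_force: 0.0
```

```bash
python3 z.py z3.png
```

```text
[ 0.52803252 -0.01487718  0.10125467] 4.9333
```

View pics/z3.png

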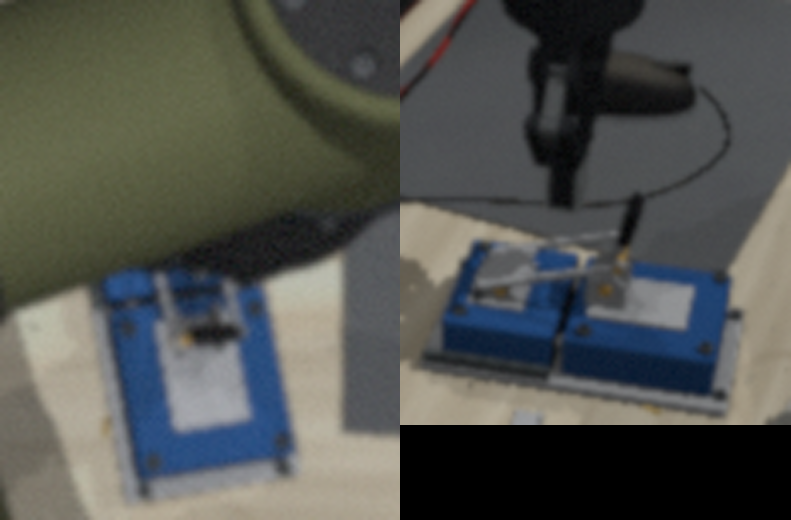

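The finger is at (562,200) in the side crop, about 40 mm to mould +x of the lever tip at (637,200), with the loop lying flat beneath it. I'll start the closing arc.

Call:
apply_moves(plan=[{"slide": [0.28, 0, 0], "roll": 0, "gripper": -1}, {"slide": [0.29, 0, 0], "roll": 0, "gripper": -1}, {"slide": [0.12, 0, 0.02], "roll": 0, "gripper": -1}, {"slide": [0.12, 0, 0.02], "roll": 0, "gripper": -1}, {"slide": [0.11, 0, 0.04], "roll": 0, "gripper": -1}, {"slide": [0.11, 0, 0.05], "roll": 0, "gripper": -1}, {"slide": [0, 0, 0], "roll": 0, "gripper": -1}])

```text
t: 5.52
ee_pos: [0.4867, -0.0214, 0.0954]
tool_rot: [-0.08, 0.997, 0.0, -0.0]
ft_force: [0.9, -0.4, -0.6]
opening: -0.0
finger_force: 0.0
```

```bash
python3 z.py z4.png
```

```text
[ 0.48717084 -0.0213984   0.09551984] 5.6167
```

View pics/z4.png

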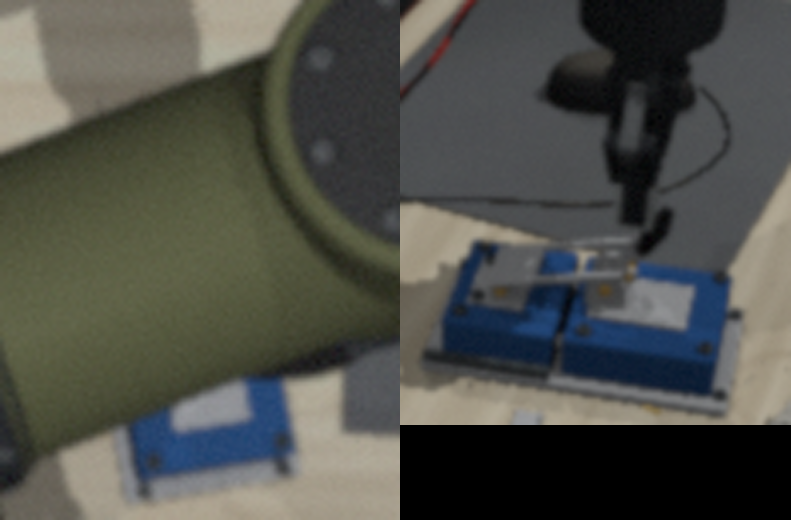

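The lever has turned to about 60° (tip at (665,215) in the crop). The loop plate is still on the keeper. I'll continue the arc.

Call:
apply_moves(plan=[{"slide": [0.1, 0, 0.06], "roll": 0, "gripper": -1}, {"slide": [0.1, 0, 0.07], "roll": 0, "gripper": -1}, {"slide": [0.09, 0, 0.08], "roll": 0, "gripper": -1}, {"slide": [0.08, 0, 0.09], "roll": 0, "gripper": -1}, {"slide": [0.07, 0, 0.1], "roll": 0, "gripper": -1}, {"slide": [0.06, 0, 0.1], "roll": 0, "gripper": -1}, {"slide": [0, 0, 0], "roll": 0, "gripper": -1}])

```text
t: 6.2
ee_pos: [0.4665, -0.0247, 0.0744]
tool_rot: [-0.08, 0.997, 0.0, -0.001]
ft_force: [-0.0, -0.7, 0.1]
opening: 0.001
finger_force: 0.0
```

Call:
apply_moves(plan=[{"slide": [0.05, 0, 0.11], "roll": 0, "gripper": -1}, {"slide": [0.04, 0, 0.11], "roll": 0, "gripper": -1}, {"slide": [0.02, 0, 0.1], "roll": 0, "gripper": -1}, {"slide": [0, 0, 0.1], "roll": 0, "gripper": -1}, {"slide": [0, 0, 0], "roll": 0, "gripper": -1}, {"slide": [0, 0, 0], "roll": 0, "gripper": -1}])

```text
t: 6.7
ee_pos: [0.4631, -0.0253, 0.0585]
tool_rot: [-0.08, 0.997, 0.0, -0.0]
ft_force: [0.1, 0.0, 0.0]
opening: 0.002
finger_force: 0.0
```

Call:
apply_moves(plan=[{"slide": [0, 0, 0.04], "roll": 0, "gripper": -1}, {"slide": [0, 0, 0.03], "roll": 0, "gripper": -1}, {"slide": [0, 0, 0], "roll": 0, "gripper": -1}, {"slide": [0, 0, 0], "roll": 0, "gripper": -1}])

```text
t: 7.03
ee_pos: [0.4634, -0.0254, 0.0579]
tool_rot: [-0.08, 0.997, -0.0, 0.0]
ft_force: [-7.5, 1.4, 11.6]
opening: 0.002
finger_force: 5.9
```

```bash
python3 z.py z5.png; python3 -c "
from h import *
print(monitor.get_obs()['ft_force'])"
```

```text
[ 0.46337321 -0.02534625  0.05791949] 7.1333
[-6.26171675  1.33884292 11.24594132]
```

View pics/z5.png

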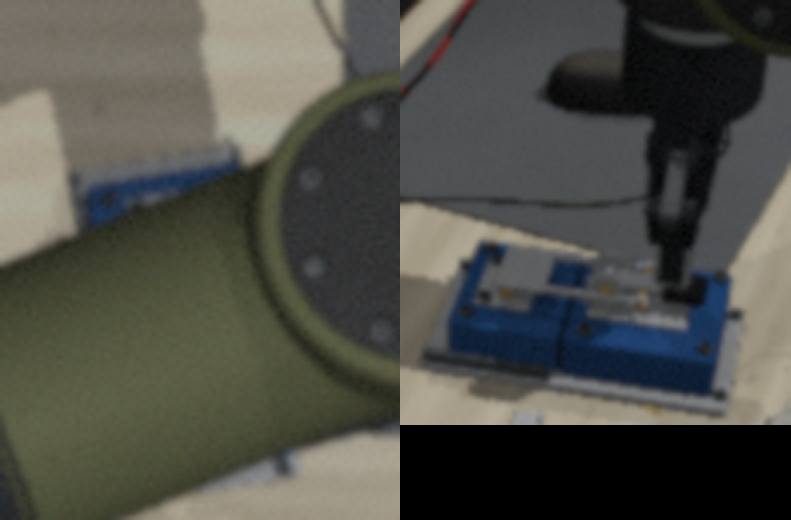

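The lever is flat on its stop at 11 N with z at 58 mm, and the gap between the halves at (560,330) has closed. I'll lift straight up and back away.

Call:
apply_moves(plan=[{"slide": [0, 0, -0.2], "roll": 0, "gripper": -1}, {"slide": [0, 0, -0.6], "roll": 0, "gripper": -1}, {"slide": [0, 0, -0.8], "roll": 0, "gripper": -1}, {"slide": [0, 0, -0.8], "roll": 0, "gripper": -1}, {"slide": [0, 0, -0.8], "roll": 0, "gripper": -1}, {"slide": [0, 0, -0.8], "roll": 0, "gripper": -1}, {"slide": [0, -0.7, 0], "roll": 0, "gripper": -1}, {"slide": [0, -0.7, 0], "roll": 0, "gripper": -1}])

```text
t: 7.8
ee_pos: [0.4734, -0.0803, 0.2189]
tool_rot: [-0.082, 0.997, 0.0, 0.003]
ft_force: [1.1, -0.4, -0.3]
opening: -0.0
finger_force: 0.0
```

Call:
apply_moves(plan=[{"slide": [0, -0.7, 0], "roll": 0, "gripper": -1}, {"slide": [0, -0.7, 0], "roll": 0, "gripper": -1}, {"slide": [0, -0.7, 0], "roll": 0, "gripper": -1}, {"slide": [0, -0.7, 0], "roll": 0, "gripper": -1}, {"slide": [0, -0.7, 0], "roll": 0, "gripper": -1}, {"slide": [0, -0.7, 0], "roll": 0, "gripper": -1}, {"slide": [0, 0, 0], "roll": 0, "gripper": -1}, {"slide": [0, 0, 0], "roll": 0, "gripper": -1}])

```text
t: 8.47
ee_pos: [0.4989, -0.2476, 0.2152]
tool_rot: [-0.079, 0.997, 0.0, -0.001]
ft_force: [-0.9, 0.4, -0.5]
opening: -0.005
finger_force: 0.0
```

```bash
python3 z.py z6.png; python3 -c "
from h import *
cam('side','side6.png')"
```

```text
[ 0.49904707 -0.24623458  0.21584752] 8.5667
```

View pics/z6.png

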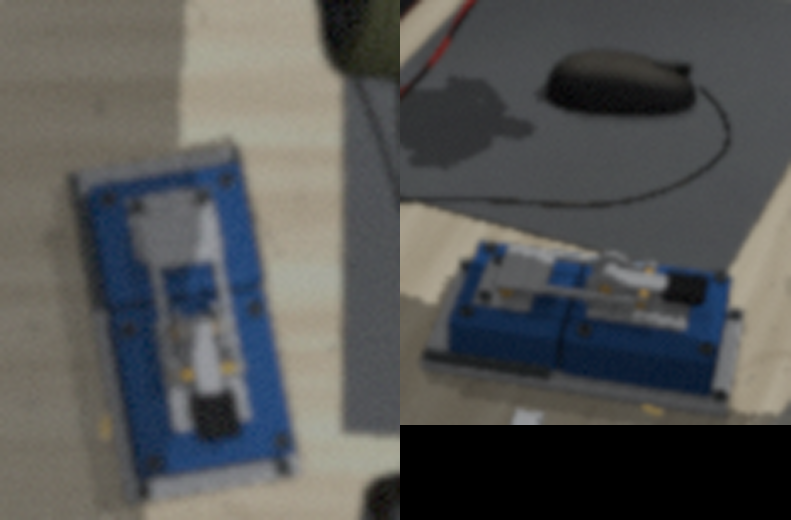

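View pics/side6.png

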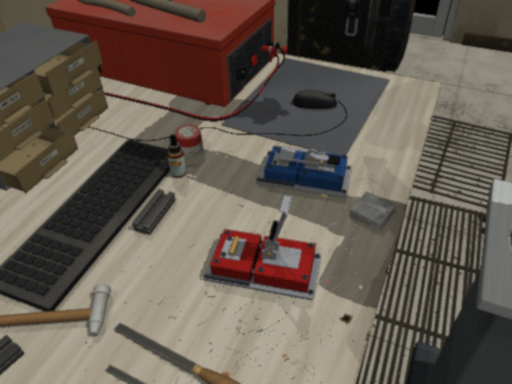

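The blue mould is latched: lever flat with its paddle at (215,415) in the top crop, plate over the keeper at (180,225), halves together. The red mould at (265,260) still has its loop leaning back at (285,205), as at the start.

```bash
python3 -c "
from bench import arm
print(arm.sign_off())"
```

```text
the job is handed in; nothing more can be done
None
```

The blue mould is latched, with its lever flat, the halves drawn together and the loop over the keeper; the red mould's latch is still open, and the job was handed in at about 8.6 s with the arm clear.

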